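# Clamp a bonded block with a turnbuckle clamp

### The job

Lay the bonded aluminium block from the mat on the gluing clamp's pedestal, lined up between the two rubber jaw pads, and let go of it. Then turn the turnbuckle by pushing its spokes, tops away from the robot, so that both jaws draw in and hold the block firmly (about 27 N on each side), gently enough never to overtighten the bond. Leave the bottle, the tape roll and the marker where they are.

Things in the scene. Friction and masses are not known exactly. Their poses are not given: they have to be found in the camera images.
- block: Loose plain aluminium block, two halves bonded end to end (thin white seam), on the mat: 40 mm along its x, 60 mm along its y, 45 mm tall, 290 g. Origin at the centre of its underside, z up. A half turn leaves it the same. Take it across the 40 mm; the jaw pads press on the ends of its 60 mm. Over 50 N breaks the bond.
- clamp: Gluing clamp, fixed to the bench: grey plate 250 mm along x, 260 along y, 12 thick. Origin at the centre of its underside; x points away from the robot (turned up to 0.3 rad), z up. The turnbuckle lies along y at x = -60 mm; a dark steel pedestal, 44 (x) by 40 (y) mm, is at x = 60 mm. The block stands on it, its 60 mm along the clamp's y, overhanging 10 mm at each end.
- pedestal_top (a point): Centre of the pedestal's flat top, 36 mm above the bench; axes as the clamp's. The block's underside centre belongs here, within 12 mm along x and 0.15 rad; along y the jaws shift it themselves, up to 10 mm to the right. The clear gap between the pads for its 60 mm is 70 to 92 mm at the start.
- hub_center (a point): Centre of the turnbuckle hub, on the turning axis, 85 mm above the bench; axes as the clamp's, turning axis = y. Four round steel spokes, 10 mm thick, stand out from the hub (32 mm thick, 24 mm long) at y = 0, 90 degrees apart, reaching 55 mm from the axis. The jaw towers beside them are 103 mm high, 140 mm apart when open, at least 100 mm when the block is held.
- spoke_end (a point): Outer end of one spoke, 55 mm from the axis: the one that points straight up when the turnbuckle reads 0. Push a spoke near its end from the robot's side, its top towards clamp +x, following the arc (a level push at a spoke leaning over 35 degrees to the robot rubs and jams), from about 40 degrees before to 50 past upright; then draw off, lift and set behind the next spoke.
- turnbuckle (a joint): Turnbuckle angle, rad: 0 with a spoke upright; starts at -0.3 to 0.3, grows as the top spoke goes to clamp +x, stop at 5.0. Growing draws both jaws in, each 4.8 mm per rad. Stays where left: friction 0.40 N m (7 to 10 N at a spoke end, running free). Each N of squeeze adds 0.0096 N m: 0.66 N m in all is right, 0.54 too loose, 0.79 too tight; about 12 N at an upright spoke's end.
- jaw_left: Aluminium jaw carriage at the clamp's +y side, sliding along y. Origin at bench level in the middle of its 22 mm thickness, on the clamp's y line. Carries a rubber pad (32 wide, 30 high, at clamp x = 60, z = 57 mm) on a spring of 10 N per mm, giving up to 8 mm. Pad's free face: 44.5 mm inward (-y) of this origin, so 36.5 mm from the clamp's middle at angle 0.
- jaw_right: The same at the -y side, moving in equally. Its pad sits in a bush screwed back by an unknown 0 to 16 mm (free face 44.5 to 28.5 mm inward, +y, of this origin), so the angle at which the block begins to be squeezed must be felt: between angles 1.3 and 3.1. From there 0.57 rad more gives the right 27 N.
- glue_bottle: Bystander: white glue bottle with tapered nozzle, 48 mm across, 155 mm tall, origin under its centre.
- tape_roll: Bystander: paper tape roll lying flat, 90 mm across, 18 mm tall, origin under its centre.
- marker: Bystander: black marker pen lying flat, 130 mm along its x, 12 mm thick, origin under its centre.
Not all that is in view belongs to the job. Of the things like the block, leave any that is green, red or turquoise; of the rest the smaller one is meant.

How it is judged:
By the outcome, as a careful person would: the job done as asked, in the order asked, and still so for the second after the job is handed in, with the robot touching nothing.
It also fails if it takes over 72 s, if anything falls off the work surface, if the arm or the gripper's body presses on something with over 40 N, if the wrist force passes 120 N, or if a joint passes its speed limit or range.

### The arm

A 6-joint arm with a two-finger parallel gripper is mounted at the origin on the work surface. World frame = base frame: x ahead of the robot, y to its left, z up, the work surface at z = 0. Lengths are in mm, angles in rad, forces in N, time in s.
With the tool pointing down it reaches from about 350 to 925 mm from the base axis. Payload 6.4 kg.
Tool frame: the origin (TCP) lies midway between the tips of the shut fingers; the grasp point (between the pads) lies 19 mm behind it; z points along the fingers, y is the line along which they close (so a half turn about z gives the same grasp; the last joint's range is limited). The gripper opens to 85 mm and grips with 20 to 120 N. Pads are 22 mm wide; open, the fingers measure 114 mm over their backs; the gripper's body (76 mm by 85 mm) begins 54 mm behind the grasp point. The pads swing forward as they close: fully open they stand 13 mm farther back than shut.
Start: joints at [-1.475, 0.245, 1.558, -0, 1.339, -0.174], TCP at [173.255, -626.496, 231.29] pointing down, gripper open.
Joint ranges: [-3.13, 3.13], [-1.02, 2.26], [0.13, 2.54], [-0.95, 4.09], [0.21, 2.88], [-2.74, 2.74]. Speed limits (rad/s): [2.57, 2.57, 3.14, 3.14, 3.14, 3.14].

### API

Orientations are given as a unit quaternion [x, y, z, w].
In Python, from bench import manip gives the robot as it stands.
- The arm moves only by the tool send_rows, never from a script. Its argument "plan" is one flat list of numbers, 4 for each row, row after row: the shift along the world's x, y, z each as a share of 400 mm, from -1 to 1, then the turn about the world's z as a share of 90 degrees, from -1 to 1. In form: [tx, ty, tz, twist, tx, ty, tz, twist, ...]. A call has 1 to 8 rows; each row is the pose to reach, as a shift and turn from the pose commanded when the call began; what a row does not reach only later rows make up. A row lasts 1/8 s, in which the tool goes at most 62.5 mm and 10.7 degrees, less where a joint would pass 70% of its speed; a pose out of reach is approached as far as the arm can. A call with a number of a shift or a turn outside -1 to 1 is refused whole. A call with a gripper value outside its range is refused whole. "fingers" is the opening, from -1 (shut) to 1 (fully open), set as the call begins (left out, the last holds). The fingers move at their own pace and stop on an object; the grip force is fixed at half the most. Time passes only in rows, so rows that repeat a pose let the fingers close. It gives the time, the measured TCP pose, the force, the opening and the grip force at its end, in the units of the state.
- manip.read_state(): the state, without advancing time (a new reading comes with each control period).
- manip.read_camera(name): name is "scene" or "top" or "wrist"; returns a dict with "pixels" (384x512x3 uint8, red, green, blue), "mtx" (3x3 intrinsics, pixels), "R" (3x3) and "t" (3): a world point X has camera coordinates R X + t. Camera axes: x right, y down, z forward; pixel columns grow to the right and rows downward; lengths in mm; the calibration is good to about 2 mm. A picture is of the moment at which its call begins. There is no depth.
- manip.hand_in(): hands the job in; it is judged then, once.
The state is a dict: "time": time; "joint_positions": joint angles; "joint_velocities": joint speeds; "joint_torque": joint torques, N m; "tcp_pos": TCP position; "tool_rot": TCP orientation; "force": force on the tool from outside, world axes, zero at the start; "moment": the same for the moment, N m; "finger_gap": finger opening in mm; "grip_force": force on a finger pad.
Only numpy, scipy, OpenCV 4.12 (cv2) and the standard library are available. Lean on these libraries where they do the work, as an engineer would, in place of code of your own. Each camera call takes 0.05 s, during which the arm holds its last target. There are 200 camera calls.

## Working session

There is one attempt and no reset: what is moved stays moved. The work goes in short steps, Python scripts to look and compute and a tool call to move; the robot and the scene stay as the last step left them, time stands still between calls to the robot, and variables do not carry over. Pictures are saved under pics/ and viewed, at most 10 in all, crops included, and the job is handed in when it is done.

Besides the shell and the picture viewer there is one more tool, called as a command line: name --argument value ..., lists and objects as JSON in quotes. send_rows: Moves the arm, as the interface text tells. Its arguments: {"type":"object","properties":{"plan":{"type":"array"},"fingers":{"type":"number"}},"required":["plan"]}

```bash
mkdir -p pics; cat > h.py <<'E'
import numpy as np, cv2, json
from bench import manip
def shot(n,name,save=True):
    c=manip.read_camera(n)
    cv2.imwrite(f'pics/{name}.png',cv2.cvtColor(c['pixels'],cv2.COLOR_RGB2BGR))
    np.savez(f'pics/{name}.npz',**{k:np.array(v) for k,v in c.items()})
    return c
def load(name): return np.load(f'pics/{name}.npz')
def ray(c,u,v,z):
    K,R,t=np.array(c['mtx']),np.array(c['R']),np.array(c['t']).ravel()
    o=-R.T@t; d=R.T@np.linalg.solve(K,[u,v,1.]); return o+d*(z-o[2])/d[2]
def proj(c,X):
    K,R,t=np.array(c['mtx']),np.array(c['R']),np.array(c['t']).ravel()
    p=K@(R@np.array(X,float)+t); return p[:2]/p[2]
E
python3 - <<'E'
from h import *
a=shot('top','top1');b=shot('scene','scene1')
im=np.vstack([cv2.imread('pics/top1.png'),cv2.imread('pics/scene1.png')])
for c in(a,b):print(-np.array(c['R']).T@np.array(c['t']).ravel())
s=manip.read_state();print(s['tcp_pos'],s['tool_rot'],s['finger_gap'],s['time'])
E
```

```text
[ 445.76413403  -26.80001695 1120.67006397]
[1293.53808654   39.80825994 1074.7185151 ]
[ 173.21909989 -625.98825451  230.30509546] [ 9.90914391e-01  1.34491342e-01  4.30424794e-05 -8.64395338e-04] 85.1260101290604 0.1
```

View pics/top1.png

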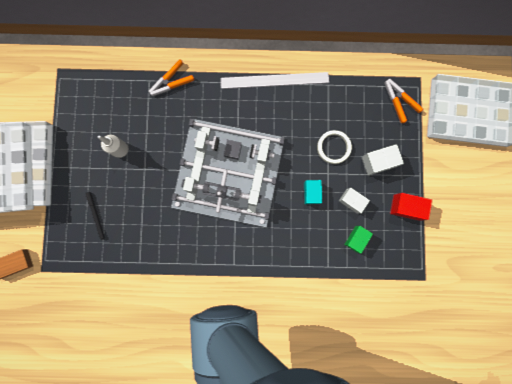

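View pics/scene1.png

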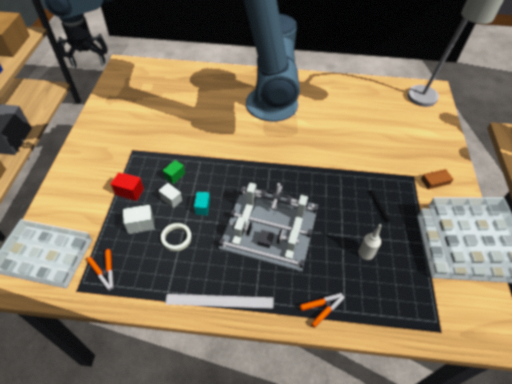

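Candidates for the block in the top picture are small aluminium (355,201), large aluminium (383,160), turquoise (313,192), red (411,206) and green (360,239). By the description it is the small plain one at (355,201). I'll check that in a close crop, together with the clamp.

```bash
python3 - <<'E'
from h import *
im=cv2.imread('pics/top1.png')
a=cv2.resize(im[110:235,165:290],None,fx=4.8,fy=4.8,interpolation=cv2.INTER_CUBIC)
b=cv2.resize(im[185:217,337:374],None,fx=5.4,fy=5.4,interpolation=cv2.INTER_CUBIC)
o=np.zeros((600,800,3),np.uint8);o[:a.shape[0],:a.shape[1]]=a;o[:b.shape[0],600:600+b.shape[1]]=b[:,:200]
cv2.imwrite('pics/crop1.png',o)
E
```

```text
(no output)
```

View pics/crop1.png

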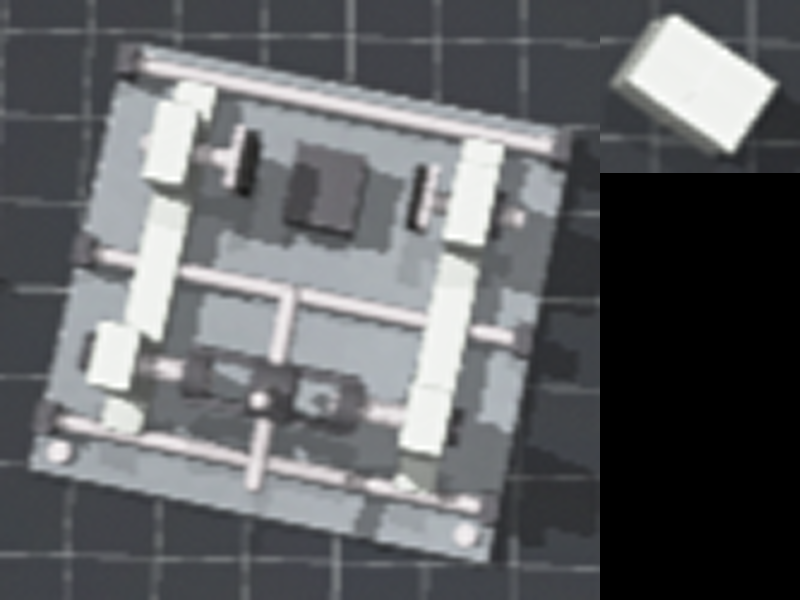

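The crop confirms it: a plain block with a faint seam. The clamp shows clearly, with the pedestal at crop (328,187) and the upright spoke's tip at crop (260,400).

```bash
python3 - <<'E'
from h import *
c=load('top1')
def P(l,z,s,o): return np.array([ray(c,o[0]+x/s,o[1]+y/s,z)[:2] for x,y in l])
b=P([(70,13),(178,85),(135,153),(30,78)],45,5.4,(337,185))
print('block',b.round(),b.mean(0),np.linalg.norm(np.roll(b,-1,0)-b,axis=1)); d=(b[1]-b[0]+b[2]-b[3]);print('long',np.arctan2(d[1],d[0]))
pl=P([(30,468),(490,562),(577,135),(118,50)],12,4.8,(165,110))
print('plate',pl.round(),pl.mean(0),np.linalg.norm(np.roll(pl,-1,0)-pl,axis=1))
d=pl[2]-pl[1]+pl[3]-pl[0];e=pl[0]-pl[1]+pl[3]-pl[2];print(np.arctan2(d[1],d[0]),np.arctan2(-e[0],e[1]))
pd=P([(304,140),(370,152),(352,232),(287,220)],36,4.8,(165,110));print('ped',pd.mean(0),np.linalg.norm(np.roll(pd,-1,0)-pd,axis=1))
print('tip',P([(260,400)],140,4.8,(165,110)),'fwd,back',P([(290,293),(253,485)],85,4.8,(165,110)))
E
```

```text
block [[ 559. -279.]
 [ 526. -331.]
 [ 493. -310.]
 [ 527. -260.]] [ 526.32069319 -295.11832315] [61.81705649 39.20395775 61.21128313 37.32565979]
long -2.160569325265965
plate [[ 498.  190.]
 [ 452.  -66.]
 [ 694. -111.]
 [ 737.  151.]] [594.84007519  41.05775784] [260.69073258 245.95965918 265.70329472 242.07555334]
-0.17214956644744808 -0.16961025214413938
ped [656.15365606  28.04308852] [37.23554064 45.98341025 36.51659877 45.89084152]
tip [[527.8166489   53.33724209]] fwd,back [[589.09242948  43.9669605 ]
 [488.11074767  59.99437796]]
```

send_rows --plan '[0.88,0.83,-0.15,0.45,0.88,0.83,-0.15,0.45,0.88,0.83,-0.15,0.45,0.88,0.83,-0.15,0.45,0.88,0.83,-0.15,0.45,0.88,0.83,-0.15,0.45,0.88,0.83,-0.15,0.45,0.88,0.83,-0.15,0.45]' --fingers 1

```text
time: 1.1
tcp_pos: [526.4, -292.3, 170.5]
tool_rot: [0.883, 0.47, -0.0, -0.0]
force: [0.0, -0.8, 0.2]
finger_gap: 85.4
grip_force: 0.0
```

send_rows --plan '[0,0,0,0,0,0,0,0]'

```text
time: 1.35
tcp_pos: [524.9, -294.5, 170.9]
tool_rot: [0.883, 0.469, -0.0, -0.0]
force: [-0.4, -0.0, 0.0]
finger_gap: 85.6
grip_force: 0.0
```

```bash
python3 - <<'E'
from h import *
c=shot('wrist','w1')
s=manip.read_state();print(s['tcp_pos'],s['tool_rot'],s['finger_gap'],s['time'],s['force'])
E
```

```text
[ 524.66882748 -295.08651095  171.15445183] [ 8.83319855e-01  4.68770719e-01 -1.95095859e-04 -9.57974043e-05] 85.37328283935905 1.4 [-0.34252731  0.20908815  0.65996095]
```

View pics/w1.png

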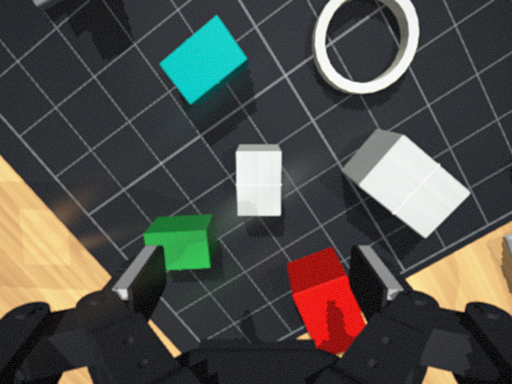

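The wrist view shows the block's top face at (236–282, 152–216) with its seam near row 185. Green is at (180,243) and red at (325,300).

```bash
python3 - <<'E'
from h import *
c=load('w1')
b=np.array([ray(c,u,v,45)[:2] for u,v in [(236,152.5),(282,152.5),(280.5,216),(237,216)]])
print(b.round(1),b.mean(0),np.linalg.norm(np.roll(b,-1,0)-b,axis=1));d=b[3]-b[0]+b[2]-b[1];print(np.arctan2(d[1],d[0])%np.pi)
m=b.mean(0); ty=2*np.arctan2(.46877,.88332)-np.pi/2; Y=np.array([np.cos(ty),np.sin(ty)]);X=np.array([-Y[1],Y[0]])
print('tooly',ty)
for n,u,v,z in[('g',213,215,45),('g',210,268,45),('r',288,264,45),('r',331,249,45),('w',345,170,45),('w',380,131,30),('w',358,185,60)]:
    p=ray(c,u,v,z)[:2]-m;print(n,(p@Y).round(),(p@X).round())
E
```

```text
[[ 525.2 -259.8]
 [ 558.1 -282. ]
 [ 525.4 -330.4]
 [ 492.3 -308.1]] [ 525.24530873 -295.04925716] [39.70754619 58.41463536 39.85840712 58.42251141]
0.9750625575292866
tooly -0.5950005016853114
g -42.0 -28.0
g -47.0 -83.0
r 28.0 -78.0
r 68.0 -62.0
w 75.0 14.0
w 108.0 46.0
w 83.0 4.0
```

send_rows --plan '[0.001,0,-0.15,0,0.001,0,-0.28,0,0.001,0,-0.36,0,0.001,0,-0.407,0,0.001,0,-0.407,0,0.001,0,-0.407,0]' --fingers 0.65

```text
time: 2.15
tcp_pos: [526.6, -295.7, 10.3]
tool_rot: [0.883, 0.469, 0.001, 0.001]
force: [0.3, 0.2, 0.2]
finger_gap: 70.4
grip_force: 0.0
```

send_rows --plan '[0,0,0,0,0,0,0,0,0,0,0,0,0,0,0,0,0,0,0,0,0,0,0,0]' --fingers -1

```text
time: 2.9
tcp_pos: [526.5, -295.2, 10.0]
tool_rot: [0.883, 0.469, 0.0, 0.001]
force: [-0.4, 0.5, 5.8]
finger_gap: 39.1
grip_force: 62.0
```

send_rows --plan '[0,0,0.1,0,0,0,0.25,0,0,0,0.4,0,0.1,0.2,0.4,0.1,0.2,0.4,0.4,0.2,0.32,0.6,0.4,0.27,0.32,0.75,0.4,0.27,0.32,0.81,0.4,0.27]'

```text
time: 3.9
tcp_pos: [644.9, -5.5, 167.6]
tool_rot: [0.765, 0.645, -0.0, -0.0]
force: [1.2, -0.1, -2.6]
finger_gap: 39.5
grip_force: 61.4
```

send_rows --plan '[0,0,0,0,0,0,0,0,0,0,0,0]'

```text
time: 4.28
tcp_pos: [644.6, -8.9, 168.1]
tool_rot: [0.765, 0.644, -0.0, -0.0]
force: [0.1, -0.8, -1.8]
finger_gap: 39.1
grip_force: 61.4
```

```bash
python3 - <<'E'
from h import *
c=shot('wrist','w2');shot('top','top2');shot('scene','sc2')
s=manip.read_state();print(s['tcp_pos'],s['tool_rot'],s['finger_gap'],s['time'],s['force'])
E
```

```text
[644.81877087  -8.90219713 168.47808152] [ 7.65185189e-01  6.43810241e-01 -3.08894670e-05  8.31886880e-06] 39.51202649972308 4.425 [ 0.89519376 -0.47186885 -1.85380489]
```

View pics/w2.png

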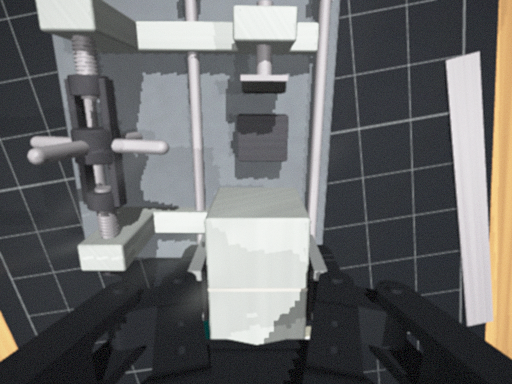

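The pedestal top is seen at about (236–288, 114–162), and the clamp lies aligned with the image. The upright spoke's tip is at (38,157) and the forward spoke's at (163,147).

```bash
python3 - <<'E'
from h import *
c=load('w2')
b=np.array([ray(c,u,v,36)[:2] for u,v in [(236,114),(288,114),(287.5,161),(236.5,161)]])
print(b.round(1),b.mean(0),np.linalg.norm(np.roll(b,-1,0)-b,axis=1))
d=b[1]-b[0]+b[2]-b[3];print('yaw',np.arctan2(d[1],d[0]))
r=np.array([ray(c,u,v,60)[:2] for u,v in [(317,15),(318,110)]])
r=np.array([ray(c,u,v,60)[:2] for u,v in [(193,15),(199,190)]]);d=r[0]-r[1];print('rail yaw',np.arctan2(-d[0],d[1]))
print('tooly',2*np.arctan2(.64381,.765185)-np.pi/2)
yaw=-.17;C=np.array([[np.cos(yaw),-np.sin(yaw)],[np.sin(yaw),np.cos(yaw)]])
ped=b.mean(0);hub=ped+C@[-120,0];print('hub',hub)
for z in(85,): print([(ray(c,*p,z)[:2]-hub)@C for p in[(97,147),(165,147)]])
for z in (139,): print((ray(c,38,157,z)[:2]-hub)@C)
for th in(-.3,-.15,0,.15,.3):
  print(th,[proj(c,list(hub+C@[55*np.sin(th+k),0])+[85+55*np.cos(th+k)]).round() for k in(0,np.pi/2,-np.pi/2)])
E
```

```text
[[636.2  54.9]
 [679.9  47.3]
 [673.7   7.2]
 [628.9  14.9]] [654.66140273  31.07235511] [44.36411497 40.57616033 45.38977317 40.57781753]
yaw -0.17127066397450044
rail yaw -0.19116297777344263
tooly -0.1718616519913907
hub [536.3912307  51.374237 ]
[array([ 0.2034769 , -0.79350317]), array([49.30482715, -0.85464342])]
[-5.48559729  1.28241442]
-0.3 [array([ 21., 159.]), array([163., 149.]), array([ 39., 143.])]
-0.15 [array([ 33., 159.]), array([169., 147.]), array([ 29., 144.])]
0 [array([ 47., 160.]), array([173., 146.]), array([ 20., 146.])]
0.15 [array([ 63., 159.]), array([175., 144.]), array([ 13., 148.])]
0.3 [array([ 79., 159.]), array([175., 143.]), array([  6., 149.])]
```

send_rows --plan '[0.025,0.1,0,0,0.025,0.1,0,0,0.025,0.1,-0.1,0,0.025,0.1,-0.2,0,0.025,0.1,-0.25,0,0.025,0.1,-0.25,0,0.025,0.1,-0.25,0]'

```text
time: 5.3
tcp_pos: [656.4, 31.9, 70.5]
tool_rot: [0.765, 0.644, 0.001, 0.001]
force: [1.7, 0.6, -2.0]
finger_gap: 39.2
grip_force: 61.3
```

send_rows --plan '[-0.003,0,-0.03,0,-0.003,0,-0.048,0,-0.003,0,-0.057,0,-0.003,0,-0.06,0,-0.003,0,-0.06,0]'

```text
time: 5.92
tcp_pos: [654.1, 32.4, 46.0]
tool_rot: [0.765, 0.645, -0.0, 0.0]
force: [-4.2, 0.6, 6.2]
finger_gap: 39.3
grip_force: 62.2
```

send_rows --plan '[0,0,0,0,0,0,0,0,0,0,0,0,0,0,0,0]' --fingers 0.3

```text
time: 6.42
tcp_pos: [653.7, 32.3, 44.4]
tool_rot: [0.765, 0.645, -0.0, -0.0]
force: [0.2, 0.1, 0.2]
finger_gap: 55.6
grip_force: 0.0
```

send_rows --plan '[0,0,0.05,0,0,0,0.15,0,0,0,0.28,0,0,0,0.38,0,0,0,0.38,0,0,0,0.38,0]'

```text
time: 7.18
tcp_pos: [653.6, 32.4, 196.9]
tool_rot: [0.765, 0.645, 0.0, 0.0]
force: [-0.7, -0.3, -0.2]
finger_gap: 55.3
grip_force: 0.0
```

```bash
python3 - <<'E'
from h import *
shot('wrist','w3');shot('top','top3');shot('scene','sc3')
s=manip.read_state();print(s['tcp_pos'],s['finger_gap'],s['time'],s['force'])
a=cv2.imread('pics/w3.png');b=cv2.imread('pics/sc3.png')[165:285,205:345]
o=np.zeros((600,800,3),np.uint8);o[:300,:400]=cv2.resize(a,(400,300));b=cv2.resize(b,None,fx=4,fy=4,interpolation=3)
o[:300,400:]=b[100:400,80:480];t=cv2.imread('pics/top3.png')[110:210,165:298];o[300:,:399]=cv2.resize(t,(399,300),interpolation=3)
cv2.imwrite('pics/m3.png',o)
E
```

```text
[652.81884168  32.44555731 194.83679598] 55.67134075357245 7.325 [ 0.67541309  0.28024659 -0.64080605]
```

View pics/m3.png

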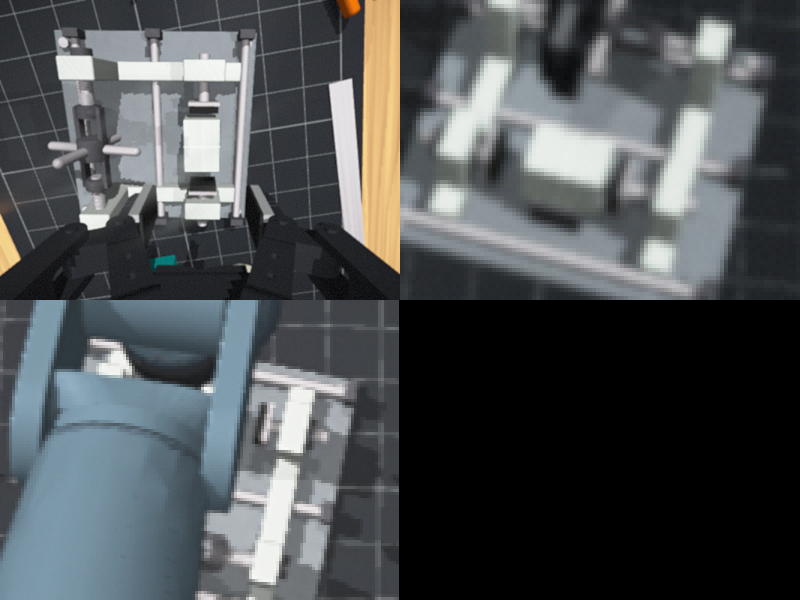

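The block stands on the pedestal, lined up between the pads (about (200,142) in the wrist panel). Next I'll work out the spoke angle and plan the push path.

```bash
python3 - <<'E'
from h import *
c=load('w3');yaw=-.171;C=np.array([[np.cos(yaw),-np.sin(yaw)],[np.sin(yaw),np.cos(yaw)]])
hub=np.array([654.7,31.1])+C@[-120,0];print(hub,C)
for th in(-.3,-.2,-.1,0,.1):
  print(th,[(proj(c,list(hub+C@[55*np.sin(th+k),0])+[85+55*np.cos(th+k)])/1.28).round(1) for k in(0,np.pi/2,-np.pi/2)])
def F(t): return 45*np.sin(t)-5/np.cos(t) if t>0 else 55*np.sin(t)-5*np.cos(t)
for d in range(-40,56,10):
  t=np.radians(d);x=F(t)-14.5;p=hub+C@[x,0];print(d,round(x,1),p.round(1),round(85+45*np.cos(t),1))
cv2.imwrite('pics/x.png',0*np.zeros((2,2)))
E
```

```text
[536.45018898  51.52014189] [[ 0.98541509  0.17016785]
 [-0.17016785  0.98541509]]
-0.3 [array([ 48.3, 165.5]), array([137.1, 153.5]), array([ 52.7, 145.1])]
-0.2 [array([ 53.5, 166. ]), array([139.7, 152. ]), array([ 48.8, 146.3])]
-0.1 [array([ 59.2, 166.4]), array([141.7, 150.5]), array([ 45.1, 147.6])]
0 [array([ 65.3, 166.5]), array([143.1, 149.1]), array([ 41.7, 149. ])]
0.1 [array([ 71.8, 166.4]), array([144. , 147.7]), array([ 38.7, 150.4])]
-40 -53.7 [483.5  60.7] 119.5
-30 -46.3 [490.8  59.4] 124.0
-20 -38.0 [499.  58.] 127.3
-10 -29.0 [507.9  56.5] 129.3
0 -19.5 [517.2  54.8] 130.0
10 -11.8 [524.9  53.5] 129.3
20 -4.4 [532.1  52.3] 127.3
30 2.2 [538.6  51.1] 124.0
40 7.9 [544.2  50.2] 119.5
50 12.2 [548.5  49.4] 113.9[ WARN:0@0.513] global loadsave.cpp:1063 imwrite_ Unsupported depth image for selected encoder is fallbacked to CV_8U.
```

send_rows --plan '[-0.1,0.017,0.01,0,-0.22,0.037,0.01,0,-0.34,0.055,0.01,0,-0.42,0.07,0,0,-0.42,0.07,-0.08,0,-0.42,0.07,-0.165,0,-0.42,0.07,-0.165,0]' --fingers -1

```text
time: 8.2
tcp_pos: [482.9, 60.6, 127.2]
tool_rot: [0.765, 0.644, -0.003, -0.003]
force: [-0.4, 0.7, -0.0]
finger_gap: -0.3
grip_force: 0.0
```

send_rows --plan '[0.01,-0.002,0,0,0.02,-0.003,0,0,0.03,-0.005,0,0,0.03,-0.005,0,0]'

```text
time: 8.7
tcp_pos: [498.4, 58.2, 131.1]
tool_rot: [0.765, 0.644, 0.0, 0.0]
force: [-0.3, 0.4, -0.5]
finger_gap: 0.5
grip_force: 0.0
```

send_rows --plan '[0.02,-0.003,0,0,0.035,-0.006,0,0,0.048,-0.008,0,0,0.048,-0.008,0,0]'

```text
time: 9.2
tcp_pos: [516.3, 55.3, 130.8]
tool_rot: [0.765, 0.645, -0.001, -0.001]
force: [-7.2, 0.1, 6.3]
finger_gap: 0.2
grip_force: 4.8
```

send_rows --plan '[0.01,-0.002,0,0,0.02,-0.003,-0.002,0,0.03,-0.005,-0.004,0,0.038,-0.006,-0.008,0]'

```text
time: 9.7
tcp_pos: [534.4, 52.1, 130.9]
tool_rot: [0.764, 0.645, 0.001, 0.002]
force: [-6.6, -1.7, 18.1]
finger_gap: 0.0
grip_force: 9.9
```

```bash
python3 - <<'E'
from h import *
shot('wrist','w4');shot('scene','sc4')
s=manip.read_state();print(s['tcp_pos'],s['time'],s['force'],s['moment'])
a=cv2.imread('pics/w4.png');b=cv2.imread('pics/sc4.png')[160:280,215:335]
o=np.zeros((384,800,3),np.uint8);o[:,:512]=a;o[:288,512:]=cv2.resize(b,(288,288),interpolation=3)
cv2.imwrite('pics/m4.png',o)
E
```

```text
[534.96693689  51.92546059 130.97609896] 9.8 [-3.53073909 -0.43970957 16.05656732] [-0.23190379  0.47546335 -0.05397626]
```

View pics/m4.png

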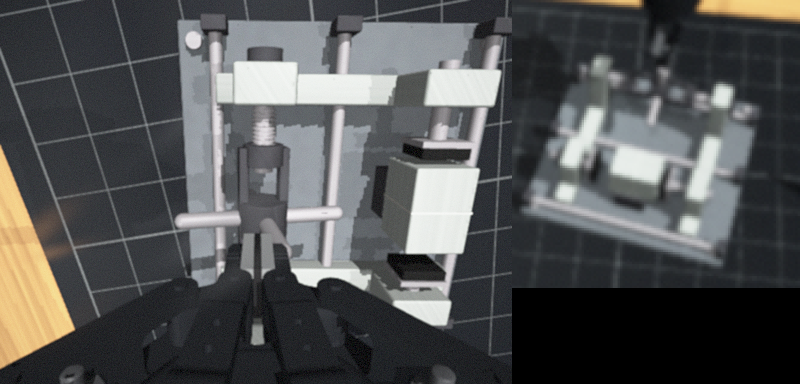

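The wrist view shows the shut fingers over the hub with the pushed spoke just ahead of them at about (285,245). The back spoke's tip is at (180,220) and the forward spoke's at (340,212).

```bash
python3 - <<'E'
from h import *
c=load('w4');yaw=-.171;C=np.array([[np.cos(yaw),-np.sin(yaw)],[np.sin(yaw),np.cos(yaw)]])
hub=np.array([654.7,31.1])+C@[-120,0]
print((np.array([534.9,51.9])-hub)@C, 'hub px',proj(c,[*hub,101]))
for d in range(-10,50,10):
  th=np.radians(d)
  print(d,[proj(c,list(hub+C@[r*np.sin(th+k),0])+[85+r*np.cos(th+k)]).round() for k,r in((0,55),(np.pi/2,55),(-np.pi/2,55))])
E
```

```text
[-1.59221926  0.11052559] hub px [262.20969403 227.59941044]
-10 [array([244., 259.]), array([350., 224.]), array([181., 213.])]
0 [array([264., 260.]), array([347., 218.]), array([176., 218.])]
10 [array([284., 259.]), array([342., 213.]), array([174., 223.])]
20 [array([302., 256.]), array([335., 208.]), array([174., 229.])]
30 [array([319., 252.]), array([326., 204.]), array([177., 236.])]
40 [array([332., 247.]), array([317., 201.]), array([184., 242.])]
```

send_rows --plan '[-0.03,0.006,0,0,-0.07,0.012,0.02,0,-0.07,0.012,0.12,-0.11,-0.07,0.012,0.15,-0.22,-0.07,0.012,0.15,-0.33,-0.07,0.012,0.15,-0.44,-0.07,0.012,0.15,-0.55,-0.07,0.012,0.15,-0.66]'

```text
time: 10.8
tcp_pos: [503.7, 57.6, 186.7]
tool_rot: [0.984, 0.178, -0.001, -0.0]
force: [-1.2, -0.8, 0.6]
finger_gap: 0.1
grip_force: 0.0
```

send_rows --plan '[0,0,0,-0.11,0,0,0,-0.22,0,0,0,-0.34,0,0,0,-0.34,0,0,0,-0.34]'

```text
time: 11.42
tcp_pos: [503.9, 57.6, 187.0]
tool_rot: [0.997, -0.084, -0.0, -0.0]
force: [0.3, 0.4, -0.8]
finger_gap: -0.2
grip_force: 0.0
```

send_rows --plan '[0,0,-0.1,0,0,0,-0.1425,0,0,0,-0.1425,0,0.02,-0.003,-0.1425,0,0.04,-0.007,-0.1425,0,0.055,-0.0095,-0.1425,0,0.055,-0.0095,-0.1425,0]'

```text
time: 12.3
tcp_pos: [526.9, 53.6, 130.7]
tool_rot: [0.996, -0.085, 0.0, 0.0]
force: [-0.3, -0.6, 0.9]
finger_gap: -0.2
grip_force: 0.0
```

send_rows --plan '[0.01,-0.0017,0,0,0.02,-0.0035,-0.002,0,0.02,-0.0035,-0.002,0]'

```text
time: 12.68
tcp_pos: [533.4, 52.5, 129.5]
tool_rot: [0.996, -0.085, -0.002, -0.0]
force: [-5.0, 1.0, 5.4]
finger_gap: -0.0
grip_force: 2.9
```

send_rows --plan '[0.012,-0.002,-0.004,0,0.02,-0.0035,-0.008,0,0.03,-0.005,-0.013,0,0.038,-0.0065,-0.02,0,0.038,-0.0065,-0.02,0]'

```text
time: 13.3
tcp_pos: [550.2, 49.6, 122.7]
tool_rot: [0.996, -0.085, 0.001, 0.0]
force: [-1.7, 0.3, 5.1]
finger_gap: 0.3
grip_force: 2.5
```

```bash
cat >> h.py <<'E'
yaw=-.171;C=np.array([[np.cos(yaw),-np.sin(yaw)],[np.sin(yaw),np.cos(yaw)]]);hub=np.array([654.7,31.1])+C@[-120,0]
def rep():
    s=manip.read_state();p=np.array(s['tcp_pos']);l=(p[:2]-hub)@C;f=np.array(s['force']);fx=f[:2]@C[:,0]
    from scipy.optimize import brentq
    z=p[2]-85;a=l[0]+11
    th=brentq(lambda t:z*np.tan(t)-5/np.cos(t)-a,-1,1.3)
    print('t',s['time'],'loc',l.round(1),'z',round(p[2],1),'F',round(fx,1),f.round(1),'thdeg',np.degrees(th).round(1),'r',round(z/np.cos(th),1),'torque',round(((-fx)*z+f[2]*a)/1000,3))
E
python3 -c "from h import *;rep()"
```

```text
t 13.3 loc [13.8  0.5] z 122.7 F -1.7 [-1.7  0.3  5.1] thdeg 39.7 r 49.0 torque 0.189
```

send_rows --plan '[0.01,-0.0017,-0.01,0,0.018,-0.003,-0.02,0,0.02,-0.0035,-0.025,0,0.02,-0.0035,-0.025,0]'

```text
time: 13.8
tcp_pos: [559.5, 48.0, 113.9]
tool_rot: [0.996, -0.085, 0.002, 0.0]
force: [-0.9, -0.5, 8.2]
finger_gap: -0.1
grip_force: 3.4
```

```bash
python3 -c "from h import *;rep()"
```

```text
t 13.8 loc [23.3  0.5] z 113.9 F -0.8 [-0.9 -0.5  8.2] thdeg 56.3 r 52.1 torque 0.304
```

send_rows --plan '[-0.02,0.0035,0.01,0,-0.02,0.0035,0.12,0,-0.04,0.007,0.19,0,-0.15,0.026,0.19,0,-0.22,0.037,0.18,0,-0.22,0.037,0.08,0,-0.22,0.037,0.025,0,-0.22,0.037,0.025,0]'

```text
time: 14.8
tcp_pos: [467.2, 63.4, 119.5]
tool_rot: [0.996, -0.085, -0.002, -0.0]
force: [0.8, -0.0, -0.1]
finger_gap: 0.0
grip_force: 0.0
```

```bash
python3 - <<'E'
from h import *
rep();shot('wrist','w5');shot('scene','sc5');shot('top','t5')
c=load('w5')
for d in range(-60,-20,8):
  th=np.radians(d)
  print(d,[proj(c,list(hub+C@[r*np.sin(th+k),0])+[85+r*np.cos(th+k)]).round() for k,r in((0,55),(np.pi/2,55))])
a=cv2.imread('pics/w5.png');b=cv2.imread('pics/sc5.png')[160:280,215:335]
o=np.zeros((384,800,3),np.uint8);o[:,:512]=a;o[:288,512:]=cv2.resize(b,(288,288),interpolation=3)
cv2.imwrite('pics/m5.png',o)
E
```

```text
t 14.8 loc [-70.2  -0.1] z 119.5 F 0.8 [ 0.8 -0.  -0.1] thdeg -55.6 r 61.1 torque -0.021
-60 [array([257., 201.]), array([257.,  26.])]
-52 [array([257., 197.]), array([257.,  10.])]
-44 [array([257., 190.]), array([257.,  -3.])]
-36 [array([257., 180.]), array([257., -13.])]
-28 [array([257., 167.]), array([257., -18.])]
```

View pics/m5.png

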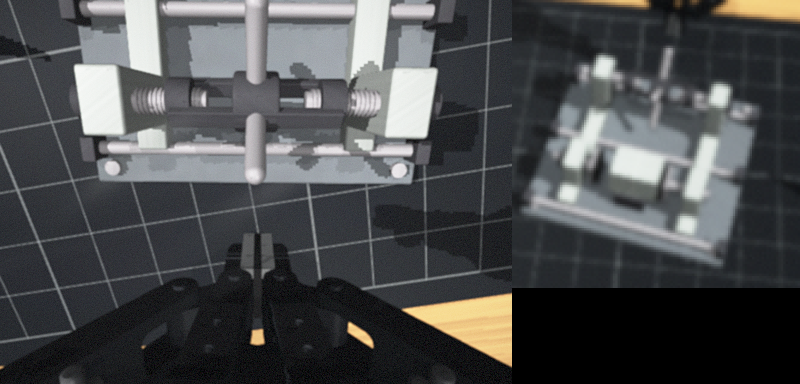

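send_rows --plan '[0.03,-0.005,0,0,0.055,-0.0095,0.002,0,0.059,-0.01,0.003,0]'

```text
time: 15.32
tcp_pos: [492.7, 59.2, 122.5]
tool_rot: [0.996, -0.085, -0.002, -0.0]
force: [-4.8, 1.2, 0.7]
finger_gap: -0.1
grip_force: 2.6
```

send_rows --plan '[0.01,-0.0017,0.004,0,0.02,-0.0034,0.0075,0]'

```text
time: 15.58
tcp_pos: [496.5, 58.7, 123.8]
tool_rot: [0.996, -0.085, -0.007, -0.0]
force: [-17.9, 2.2, 9.5]
finger_gap: -0.1
grip_force: 9.2
```

send_rows --plan '[0.011,-0.0019,0.0035,0,0.021,-0.0037,0.0065,0]'

```text
time: 15.82
tcp_pos: [506.3, 57.2, 127.6]
tool_rot: [0.996, -0.085, -0.005, -0.0]
force: [-11.8, 2.9, 7.2]
finger_gap: -0.0
grip_force: 6.4
```

```bash
python3 -c "from h import *;rep()"
```

```text
t 15.825 loc [-30.7   0.5] z 127.6 F -12.1 [-11.8   2.9   7.2] thdeg -18.7 r 45.0 torque 0.376
```

```bash
cat > an.py <<'E'
import sys
from h import *
from scipy.optimize import brentq
# args: x y z fx fy fz per reading
v=np.array(eval(sys.argv[1]),float).reshape(-1,6)
for r in v:
    l=(r[:2]-hub)@C;a=l[0]+11;z=r[2]-85;fx=r[3:5]@C[:,0];fz=r[5]
    g=lambda t:(55*np.sin(t)-5*np.cos(t) if z>55*np.cos(t)+5*np.sin(t) or t<0 else z*np.tan(t)-5/np.cos(t))-a
    t=brentq(g,-1.2,1.2);zc=55*np.cos(t)+5*np.sin(t) if t<0 else z
    print('deg',round(np.degrees(t),1),'torque',round((-fx*zc+fz*a)/1000,3),'loc',l.round(1))
E
python3 an.py "[492.7,59.2,122.5,-4.8,1.2,.7, 496.5,58.7,123.8,-17.9,2.2,9.5, 506.3,57.2,127.6,-11.8,2.9,7.2, 516.3,55.3,130.8,-7.2,.1,6.3]"
```

```text
deg -32.0 torque 0.194 loc [-44.4   0.1]
deg -27.2 torque 0.559 loc [-40.6   0.3]
deg -15.7 torque 0.484 loc [-30.7   0.5]
deg -4.7 torque 0.327 loc [-20.5   0.3]
```

send_rows --plan '[0.01,-0.0017,0.001,0,0.02,-0.0034,0.0015,0]'

```text
time: 16.08
tcp_pos: [515.2, 55.6, 128.5]
tool_rot: [0.996, -0.085, -0.003, -0.0]
force: [-11.1, 2.4, 6.7]
finger_gap: -0.0
grip_force: 5.3
```

send_rows --plan '[0.01,-0.0017,0,0,0.02,-0.0034,0,0]'

```text
time: 16.32
tcp_pos: [523.7, 54.1, 128.7]
tool_rot: [0.996, -0.085, -0.003, -0.0]
force: [-9.3, 1.9, 7.4]
finger_gap: -0.1
grip_force: 4.9
```

```bash
python3 an.py "[515.2,55.6,128.5,-11.1,2.4,6.7, 523.7,54.1,128.7,-9.3,1.9,7.4]"
```

```text
deg -5.9 torque 0.544 loc [-21.6   0.4]
deg 3.9 torque 0.4 loc [-13.    0.4]
```

send_rows --plan '[0.01,-0.0017,-0.001,0,0.02,-0.0034,-0.0025,0]'

```text
time: 16.58
tcp_pos: [532.4, 52.6, 128.2]
tool_rot: [0.996, -0.085, -0.002, -0.0]
force: [-8.0, 1.5, 7.5]
finger_gap: 0.2
grip_force: 4.8
```

send_rows --plan '[0.009,-0.0015,-0.003,0,0.018,-0.003,-0.0065,0]'

```text
time: 16.82
tcp_pos: [540.6, 51.1, 126.4]
tool_rot: [0.996, -0.085, -0.001, 0.0]
force: [-6.9, -0.0, 9.8]
finger_gap: -0.1
grip_force: 4.9
```

send_rows --plan '[0.008,-0.0014,-0.004,0,0.015,-0.0025,-0.009,0]'

```text
time: 17.08
tcp_pos: [547.3, 49.9, 123.4]
tool_rot: [0.996, -0.085, 0.0, 0.0]
force: [-5.9, 0.0, 11.0]
finger_gap: -0.1
grip_force: 5.1
```

send_rows --plan '[0.006,-0.001,-0.005,0,0.012,-0.002,-0.011,0]'

```text
time: 17.32
tcp_pos: [553.2, 48.9, 119.8]
tool_rot: [0.996, -0.085, 0.002, 0.0]
force: [-4.1, -0.1, 10.9]
finger_gap: -0.3
grip_force: 5.2
```

send_rows --plan '[0.005,-0.0008,-0.006,0,0.01,-0.0017,-0.013,0]'

```text
time: 17.58
tcp_pos: [558.4, 47.9, 115.4]
tool_rot: [0.996, -0.085, 0.003, 0.0]
force: [-2.6, -0.7, 12.3]
finger_gap: -0.3
grip_force: 5.3
```

```bash
python3 an.py "[532.4,52.6,128.2,-8,1.5,7.5,540.6,51.1,126.4,-6.9,0,9.8,547.3,49.9,123.4,-5.9,0,11,553.2,48.9,119.8,-4.1,0,10.9,558.4,47.9,115.4,-2.6,-.7,12.3]"
```

```text
deg 15.5 torque 0.403 loc [-4.2  0.4]
deg 26.6 torque 0.43 loc [4.2 0.3]
deg 36.3 torque 0.465 loc [11.   0.2]
deg 45.2 torque 0.445 loc [17.   0.3]
deg 53.9 torque 0.483 loc [22.2  0.2]
```

send_rows --plan '[-0.02,0.0035,0.01,0,-0.02,0.0035,0.12,0,-0.04,0.007,0.19,0,-0.15,0.026,0.19,0,-0.2,0.034,0.18,0,-0.2,0.034,0.08,0,-0.2,0.034,0.02,0,-0.2,0.034,0.02,0]'

```text
time: 18.58
tcp_pos: [473.4, 62.4, 118.1]
tool_rot: [0.996, -0.085, -0.002, -0.0]
force: [0.2, 0.6, 0.4]
finger_gap: 0.1
grip_force: 0.0
```

```bash
python3 - <<'E'
from h import *
rep();c=shot('wrist','w6');shot('scene','sc6')
for d in range(-60,-20,8):
  th=np.radians(d);print(d,proj(c,list(hub+C@[55*np.sin(th),0])+[85+55*np.cos(th)]).round())
a=cv2.imread('pics/w6.png');b=cv2.imread('pics/sc6.png')[160:280,215:335]
o=np.zeros((384,800,3),np.uint8);o[:,:512]=a;o[:288,512:]=cv2.resize(b,(288,288),interpolation=3)
cv2.imwrite('pics/m6.png',o)
E
```

```text
t 18.575 loc [-64.  -0.] z 118.1 F 0.1 [0.2 0.6 0.4] thdeg -53.4 r 55.5 torque -0.021
-60 [257. 214.]
-52 [257. 210.]
-44 [257. 204.]
-36 [257. 195.]
-28 [257. 183.]
```

View pics/m6.png

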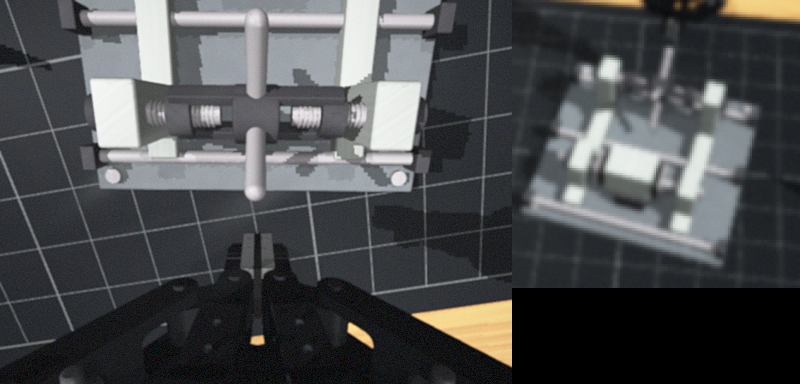

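The spoke is at about -37° with its tip at (256,195), so the turnbuckle stands at about 2.5 rad. I'll check the right pad's gap in the enlarged scene view.

```bash
python3 - <<'E'
from h import *
c=load('sc6');f=lambda y,z=70,x=120:proj(c,[*(hub+C@[x,y]),z])
print('px per mm',np.linalg.norm(f(0)-f(-10))/10,f(24.5),f(-35.5),f(-35.5,81,100),f(-35.5,81,140))
im=cv2.imread('pics/sc6.png')
u,v=f(-5).astype(int)
print(u,v)
k=im[v-30:v+30,u-40:u+40];cv2.imwrite('pics/z6.png',cv2.resize(k,(800,600),interpolation=cv2.INTER_CUBIC))
E
```

```text
px per mm 0.3354725209267751 [273.67510318 232.41055085] [254.15428009 227.51209278] [256.05493815 220.10827155] [252.39016048 230.99356538]
264 229
```

View pics/z6.png

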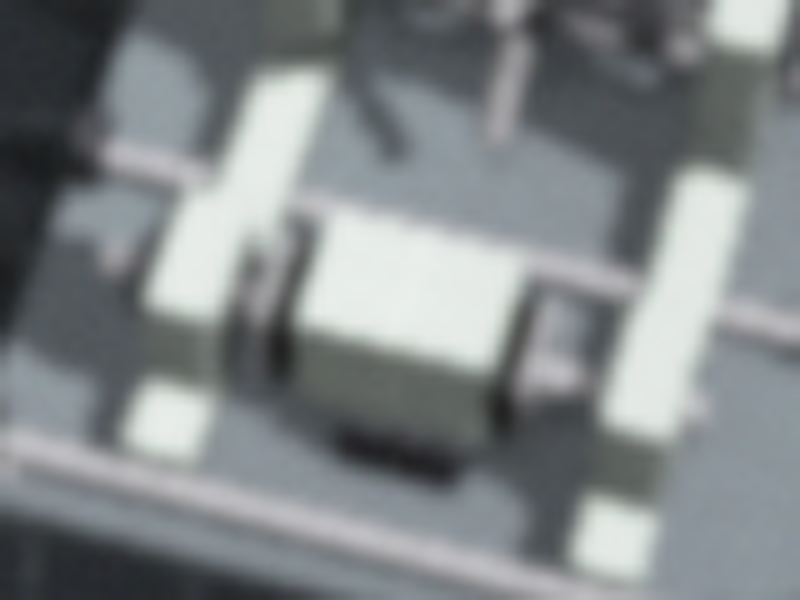

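Both pads are now at or very near the block: right pad at (290,300), left at (510,360). The third stroke goes in small felt steps.

send_rows --plan '[0.02,-0.0034,0.004,0,0.033,-0.0056,0.007,0,0.04,-0.0068,0.008,0]'

```text
time: 19.05
tcp_pos: [492.2, 59.3, 124.0]
tool_rot: [0.996, -0.085, 0.001, 0.0]
force: [-2.6, 0.7, 1.7]
finger_gap: -0.1
grip_force: 1.1
```

send_rows --plan '[0.008,-0.0014,0.003,0]'

```text
time: 19.18
tcp_pos: [492.7, 59.2, 123.9]
tool_rot: [0.996, -0.085, -0.003, -0.0]
force: [-11.0, 1.8, 3.1]
finger_gap: -0.0
grip_force: 4.8
```

send_rows --plan '[0.008,-0.0014,0.003,0]'

```text
time: 19.3
tcp_pos: [493.3, 59.2, 124.0]
tool_rot: [0.996, -0.085, -0.007, -0.0]
force: [-17.8, 3.0, 8.0]
finger_gap: -0.0
grip_force: 8.9
```

send_rows --plan '[0.008,-0.0014,0.003,0]'

```text
time: 19.42
tcp_pos: [495.2, 58.9, 125.2]
tool_rot: [0.996, -0.084, -0.009, -0.0]
force: [-22.4, 3.0, 14.2]
finger_gap: -0.2
grip_force: 13.4
```

send_rows --plan '[0.006,-0.001,0.0025,0]'

```text
time: 19.55
tcp_pos: [497.7, 58.4, 126.9]
tool_rot: [0.996, -0.084, -0.009, -0.0]
force: [-23.1, 2.4, 19.0]
finger_gap: -0.0
grip_force: 15.1
```

send_rows --plan '[0.006,-0.001,0.0025,0]'

```text
time: 19.68
tcp_pos: [500.5, 58.0, 128.7]
tool_rot: [0.996, -0.084, -0.008, -0.0]
force: [-24.0, 1.7, 21.8]
finger_gap: -0.1
grip_force: 16.4
```

```bash
python3 -c "from h import *;rep()"; python3 an.py "[493.3,59.2,124,-17.8,3,8,495.2,58.9,125.2,-22.4,3,14.2]"
```

```text
t 19.675 loc [-36.5   0.3] z 128.7 F -24.0 [-24.    1.7  21.8] thdeg -24.6 r 48.0 torque 0.494
deg -31.3 torque 0.539 loc [-43.8   0.2]
deg -28.8 torque 0.595 loc [-41.9   0.3]
```

send_rows --plan '[0.008,-0.0014,0.006,0]'

```text
time: 19.8
tcp_pos: [504.5, 57.3, 131.2]
tool_rot: [0.996, -0.084, -0.007, -0.0]
force: [-18.6, 1.6, 15.6]
finger_gap: 0.0
grip_force: 12.1
```

send_rows --plan '[0.008,-0.0014,0.004,0]'

```text
time: 19.92
tcp_pos: [508.6, 56.5, 133.2]
tool_rot: [0.996, -0.084, -0.006, 0.0]
force: [-17.1, 2.1, 14.2]
finger_gap: -0.1
grip_force: 11.5
```

```bash
python3 -c "from h import *;rep()"
```

```text
t 19.925 loc [-28.3   0.2] z 133.2 F -17.2 [-17.1   2.1  14.2] thdeg -14.2 r 49.7 torque 0.581
```

send_rows --plan '[0.007,-0.0012,0.001,0]'

```text
time: 20.05
tcp_pos: [512.0, 55.9, 134.3]
tool_rot: [0.996, -0.084, -0.005, 0.0]
force: [-18.1, 0.8, 21.0]
finger_gap: 0.2
grip_force: 13.8
```

```bash
python3 -c "from h import *;rep()"
```

```text
t 20.05 loc [-24.8   0.1] z 134.3 F -18.0 [-18.1   0.8  21. ] thdeg -10.1 r 50.1 torque 0.596
```

send_rows --plan '[0.008,-0.0014,0.004,0]'

```text
time: 20.18
tcp_pos: [515.4, 55.2, 135.6]
tool_rot: [0.996, -0.085, -0.004, 0.0]
force: [-15.0, 0.5, 12.8]
finger_gap: 0.2
grip_force: 9.8
```

send_rows --plan '[0.007,-0.0012,0.002,0]'

```text
time: 20.3
tcp_pos: [518.3, 54.7, 136.2]
tool_rot: [0.996, -0.085, -0.004, 0.0]
force: [-14.6, 1.0, 13.7]
finger_gap: -0.1
grip_force: 10.1
```

```bash
python3 -c "from h import *;rep()"
```

```text
t 20.3 loc [-18.4   0.1] z 136.2 F -14.5 [-14.6   1.   13.7] thdeg -2.7 r 51.3 torque 0.642
```

send_rows --plan '[0.007,-0.0012,-0.002,0]'

```text
time: 20.42
tcp_pos: [521.9, 54.1, 136.6]
tool_rot: [0.996, -0.085, -0.003, 0.0]
force: [-15.5, 0.1, 21.4]
finger_gap: 0.0
grip_force: 13.4
```

```bash
python3 -c "from h import *;rep()"
```

```text
t 20.425 loc [-14.7   0.1] z 136.6 F -15.3 [-15.5   0.1  21.4] thdeg 1.4 r 51.6 torque 0.71
```

send_rows --plan '[0.007,-0.0012,-0.001,0]'

```text
time: 20.55
tcp_pos: [525.6, 53.5, 136.9]
tool_rot: [0.996, -0.085, -0.002, 0.0]
force: [-14.0, 0.3, 21.2]
finger_gap: 0.1
grip_force: 12.9
```

```bash
python3 -c "from h import *;rep()"
```

```text
t 20.55 loc [-11.1   0.1] z 136.9 F -13.8 [-14.    0.3  21.2] thdeg 5.5 r 52.1 torque 0.715
```

send_rows --plan '[-0.02,0.0035,0,0,-0.05,0.0085,0,0,-0.1,0.017,0,0,-0.1,0.017,0.1,0,-0.15,0.025,0.22,0,-0.15,0.025,0.25,0,-0.15,0.025,0.25,0,-0.15,0.025,0.25,0]'

```text
time: 21.55
tcp_pos: [465.7, 63.4, 232.4]
tool_rot: [0.996, -0.085, -0.002, -0.0]
force: [0.5, 0.3, -0.5]
finger_gap: 0.2
grip_force: 0.0
```

```bash
python3 - <<'E'
from h import *
c=shot('wrist','w7')
s=manip.read_state();print(s['time'],s['tcp_pos'],s['force'])
# bright spoke tip column: find spoke end rows near predicted column
for d in range(-8,25,4):
  th=np.radians(d);print(d,[proj(c,list(hub+C@[55*np.sin(th+k),0])+[85+55*np.cos(th+k)]).round() for k in(0,np.pi/2,-np.pi/2)])
p=proj(c,[*hub,85]).astype(int);col=c['pixels'][:,p[0]-1:p[0]+2].mean((1,2)).round().astype(int);print(p,[(i,v) for i,v in zip(range(0,384,4),col[::4])][:60])
E
```

```text
21.6 [465.67808898  63.37033543 232.37528275] [-0.15364313  0.39679292 -0.54646538]
-8 [array([257., 110.]), array([257.,  30.]), array([257., 159.])]
-4 [array([257., 105.]), array([257.,  30.]), array([257., 160.])]
0 [array([257.,  99.]), array([257.,  31.]), array([257., 161.])]
4 [array([257.,  94.]), array([257.,  32.]), array([257., 161.])]
8 [array([257.,  88.]), array([257.,  34.]), array([257., 162.])]
12 [array([257.,  83.]), array([257.,  35.]), array([257., 162.])]
16 [array([257.,  77.]), array([257.,  37.]), array([257., 162.])]
20 [array([257.,  72.]), array([257.,  40.]), array([257., 161.])]
24 [array([257.,  67.]), array([257.,  42.]), array([257., 160.])]
[256  99] [(0, np.int64(70)), (4, np.int64(85)), (8, np.int64(84)), (12, np.int64(90)), (16, np.int64(153)), (20, np.int64(151)), (24, np.int64(151)), (28, np.int64(152)), (32, np.int64(193)), (36, np.int64(239)), (40, np.int64(240)), (44, np.int64(240)), (48, np.int64(240)), (52, np.int64(239)), (56, np.int64(238)), (60, np.int64(239)), (64, np.int64(238)), (68, np.int64(237)), (72, np.int64(237)), (76, np.int64
[... 158 characters left out ...]
8, np.int64(87)), (112, np.int64(77)), (116, np.int64(90)), (120, np.int64(219)), (124, np.int64(216)), (128, np.int64(218)), (132, np.int64(233)), (136, np.int64(234)), (140, np.int64(232)), (144, np.int64(233)), (148, np.int64(231)), (152, np.int64(231)), (156, np.int64(231)), (160, np.int64(138)), (164, np.int64(52)), (168, np.int64(50)), (172, np.int64(55)), (176, np.int64(87)), (180, np.int64(83)), (184, np.int64(91)), (188, np.int64(91)), (192, np.int64(88)), (196, np.int64(75)), (200, np.int64(70)), (204, np.int64(64)), (208, np.int64(64)), (212, np.int64(67)), (216, np.int64(61)), (220, np.int64(64)), (224, np.int64(62)), (228, np.int64(62)), (232, np.int64(51)), (236, np.int64(25))]
```

The spoke is upright, so the turnbuckle reads about 3.14. I'll do one gentle re-probe at this clean geometry to confirm the tightness.

send_rows --plan '[0,0,-0.13,0,0,0,-0.255,0,0.06,-0.01,-0.255,0,0.1,-0.0173,-0.255,0,0.125,-0.0216,-0.255,0,0.13,-0.0225,-0.255,0,0.13,-0.0225,-0.255,0,0.13,-0.0225,-0.255,0]'

```text
time: 22.6
tcp_pos: [518.1, 54.5, 132.4]
tool_rot: [0.996, -0.085, -0.0, -0.0]
force: [-0.7, 0.4, 0.9]
finger_gap: 0.2
grip_force: 0.0
```

send_rows --plan '[0.005,-0.0009,0,0,0.005,-0.0009,0,0]'

```text
time: 22.85
tcp_pos: [520.6, 54.0, 132.7]
tool_rot: [0.996, -0.085, 0.0, 0.0]
force: [0.1, 0.3, -0.1]
finger_gap: 0.3
grip_force: 0.0
```

```bash
python3 -c "from h import *;rep()"
```

```text
t 22.85 loc [-16.   -0.3] z 132.7 F 0.0 [ 0.1  0.3 -0.1] thdeg -0.0 r 47.7 torque 0.0
```

send_rows --plan '[0.005,-0.0009,0,0,0.005,-0.0009,0,0]'

```text
time: 23.1
tcp_pos: [521.8, 53.8, 132.2]
tool_rot: [0.996, -0.085, -0.001, -0.0]
force: [-3.9, 0.2, 3.2]
finger_gap: 0.2
grip_force: 2.2
```

send_rows --plan '[0.004,-0.0007,0,0,0.004,-0.0007,0,0]'

```text
time: 23.35
tcp_pos: [522.2, 53.8, 132.1]
tool_rot: [0.996, -0.085, -0.003, -0.0]
force: [-9.6, 1.2, 6.9]
finger_gap: -0.1
grip_force: 5.1
```

send_rows --plan '[0.004,-0.0007,0,0,0.004,-0.0007,0,0]'

```text
time: 23.6
tcp_pos: [522.9, 53.7, 132.0]
tool_rot: [0.996, -0.085, -0.004, -0.0]
force: [-14.1, 1.8, 8.6]
finger_gap: -0.2
grip_force: 6.9
```

The clamp holds 0.65 N m with hardly any slip, which is right on target. I'll draw off and hand in.

send_rows --plan '[-0.02,0.0035,0,0,-0.05,0.0085,0,0,-0.1,0.017,0,0,-0.1,0.017,0.1,0,-0.15,0.025,0.22,0,-0.15,0.025,0.25,0,-0.15,0.025,0.25,0,-0.15,0.025,0.25,0]'

```text
time: 24.6
tcp_pos: [465.0, 63.1, 230.6]
tool_rot: [0.996, -0.085, -0.001, -0.0]
force: [0.1, -0.1, -0.2]
finger_gap: -0.1
grip_force: 0.0
```

```bash
python3 -c "
from h import *
print(manip.hand_in())"
```

```text
the job is handed in; nothing more can be done
None
```

The job is handed in at 24.6 s: the block is on the pedestal and clamped at about 0.65–0.7 N m by feel (roughly 26–32 N a side), with the arm drawn clear; hand-in returned no verdict, and I took no picture of the block after the final tightening.

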